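Put the sugar jar away in the worktop cupboard

ROBOT

A 7-joint arm with a two-finger parallel gripper is mounted at the origin on a cart in front of the work surface, level with it; the furniture and walls round the work are solid. World frame = base frame: x ahead of the robot, y to its left, z up, the work surface at z = 0. Lengths are in m, angles in rad, forces in N, time in s.
With the tool pointing down it reaches from about 0.35 to 0.9 m from the base axis. Payload 8.1 kg.
Tool frame: the origin (TCP) lies at the very end of the fingers, on their centre line; the grasp point (between the pads) lies 19 mm behind it; z points along the fingers, y is the line along which they close (so a half turn about z gives the same grasp; the last joint's range is limited). The gripper opens to 92 mm and grips with 3 to 60 N. Pads are 19 mm wide; open, the fingers measure 130 mm over their backs; the gripper's body (75 mm by 190 mm) begins 47 mm behind the grasp point.
Start: joints at [-1.224, 0.434, 0.025, 1.573, -0.012, 1.134, -0.075], TCP at [0.272, 0.563, 0.227] pointing down, gripper open.
Joint ranges: [-2.62, 2.62], [-0.44, 2.09], [-1.27, 1.32], [0.08, 2.57], [-1.32, 4.46], [0.12, 2], [-2.74, 2.74]. Speed limits (rad/s): [2.22, 2.22, 3.01, 3.01, 3.14, 3.14, 3.14].

INTERFACE

Orientations are given as a unit quaternion [x, y, z, w].
In Python, from workcell import arm gives the robot as it stands.
- The arm moves only by the shell command python3 -m handwheel 'ROWS' [OPENING] [FORCE]. ROWS is text: rows parted by semicolons, each of 4 numbers parted by spaces: the shift along the tool's x, y, z in mm, then the turn about the tool's z in rad. A call has 1 to 20 rows; each row shifts and turns the commanded pose from where the row before left it, along the tool's axes as they then stand; what a row does not reach is not made up. A row lasts 1/8 s, in which the tool goes at most 62.5 mm and 10.7 degrees, less where a joint would pass 70% of its speed; a pose out of reach is approached as far as the arm can. A call with a gripper value outside its range is refused whole. OPENING is the closure, from -1 (fully open) to 1 (shut), set as the call begins (- or left out, the last holds). The fingers move at their own pace and stop on an object; FORCE is the grip in N (left out, the last holds). Time passes only in rows, so rows that do not move let the fingers close. It gives the time, the measured TCP pose, the force, the opening and the grip force at its end, in the units of the state.
- arm.sense(): the state, without advancing time (a new reading comes with each control period).
- arm.snapshot(name): name is "scene" or "top"; returns a dict with "frame" (400x640x3 uint8, red, green, blue), "z_map" (400x640 float32, m along the optical axis (not along the pixel's ray), 0 where there is no reading), "fx", "fy", "cx", "cy" (pixels), "R" (3x3) and "t" (3): a world point X has camera coordinates R X + t. Camera axes: x right, y down, z forward; pixel columns grow to the right and rows downward; lengths in m; the calibration is good to about 2 mm. A picture is of the moment at which its call begins.
- arm.hand_in(): hands the job in; it is judged then, once.
Trained networks look in a picture, given as the dict that the camera call returned (one of the last four; its "shot" number tells which), for a name from the list of things; names that differ only in an ending like _2 or _b are one class to them, and where a whole thing is asked for, a point or a joint stands for the part that bears it (a point fixed in the world has none). Each returns a list of dicts, best first, with "score" (0 to 1); they miss things now and then, are a little off and sometimes report something else, mostly with a low value. They report only what shows in the picture. A call takes as long as a camera call. They do not tell look-alikes from the thing itself.
- arm.recognise(picture, target): "box" ([left, top, width, height] as shares, 0 to 1, of the picture: columns of its width, rows of its height, round what is visible of it).
- arm.cut_out(picture, target): "pixels" (400x640 bool, what is visible of it) and "box" ([left, top, width, height] as shares, 0 to 1, of the picture: columns of its width, rows of its height, round what is visible of it).
- arm.pinpoint(picture, target): "at" ([column, row] as shares, 0 to 1, of the picture: columns of its width, rows of its height: a listed point, or the origin of a listed thing).
The state is a dict: "clock": time; "q": joint angles; "dq": joint speeds; "effort": joint torques, N m; "tcp_pos": TCP position; "tcp_rot": TCP orientation; "ft_force": force on the tool from outside, world axes, zero at the start; "torque": the same for the moment, N m; "opening": finger opening in m; "gripper_force": force on a finger pad.
Only numpy, scipy, OpenCV 4.12 (cv2) and the standard library are available. Lean on these libraries where they do the work, as an engineer would, in place of code of your own. Each camera call takes 0.05 s, during which the arm holds its last target. There are 200 camera calls.

TASK

Pull the door of the little wooden cupboard wide open, to about a right angle or more, then put the sugar jar (glass, gold lid) away in it: standing upright on the cupboard's floor, wholly inside. Leave the door standing wide open, and do not tip over the jar, the pepper mill, the yoghurt pot, or the low tin that is already in the cupboard.

Things in the scene. Friction and masses are not known exactly. Their poses are not given: they have to be found in the camera images.
- cupboard: Fixed light-wood cupboard on the worktop, 160 deep (x), 290 wide (y), 325 high; origin: centre of its underside, x to its back, door side facing -x (roughly the robot). Free inside from x -80 (front edge) to 72, y -133 to 133, z 12 (floor) to 313. The top board juts out to x = -96, over door and inside: come in with the tool tilted. Position and a small yaw vary.
- cupboard_door (a joint): Hinge of its only door: 0 shut, grows as it opens, stop at 1.9 rad. Upright axis at the right (-y) front edge; seen from above it opens anticlockwise, its free left edge coming to the robot, then right. Slight friction (under 2 N at the handle), no latch, stays where left; may start ajar. Door 282 wide, 307 high, 16 thick (middle plane on the axis) plus a 4 raised frame outside.
- door_handle (a point): On the axis of the door's upright round steel bar handle, 12 in diameter, straight from z = 123 to 232 above the worktop; this point is at z = 190. The bar's axis stands 56 out from the door's middle plane (44 from its front frame) and 250 from the hinge along the door, near the free edge; it turns with the door.
- door_hinge (a point): On the door's hinge axis (upright), at z = 190; in the cupboard's frame at x = -88, y = -141. Fixed to the cupboard.
- sugar_jar: Closed round glass jar of sugar with a gold-coloured lid, 63 in diameter, 110 high, about 0.35 kg; origin at the centre of its underside, z up. Stands on the worktop; it and the yoghurt pot may have changed places.
- tin_low: Low tin, 75 in diameter, 58 high, standing in the cupboard at its right (-y) side; origin at the centre of its underside. The floor to its left is free.
- yoghurt_pot: Yoghurt pot, 72 in diameter, 71 high, on the worktop; origin at the centre of its underside.
- pepper_mill: Turned wooden pepper mill, 58 in diameter, 170 high, on the worktop to the left of the cupboard; origin at the centre of its underside.
Not all that is in view belongs to the job. What is shaped like the sugar_jar but pink or red is not meant.

How it is judged:
By the outcome, as a careful person would: the job done as asked, in the order asked, and still so for the second after the job is handed in, with the robot touching nothing.
It also fails if it takes over 72 s, if anything falls off the work surface, if the arm or the gripper's body presses on something with over 40 N, if the wrist force passes 120 N, or if a joint passes its speed limit or range.

## Working session

There is one attempt and no reset: what is moved stays moved. The work goes in short steps, Python scripts to look and compute and a shell command to move; the robot and the scene stay as the last step left them, time stands still between calls to the robot, and variables do not carry over. Pictures are saved under pics/ and viewed, at most 10 in all, crops included, and the job is handed in when it is done.

```bash
ls; mkdir -p pics; cat > h.py <<'E'
import numpy as np, cv2
from workcell import arm
from scipy.spatial.transform import Rotation as Ro
def world(s,px,z=None,depth=None):
    u,v=px; R=np.array(s["R"]);t=np.array(s["t"])
    d=np.array([(u-s["cx"])/s["fx"],(v-s["cy"])/s["fy"],1.])
    c=-R.T@t; dw=R.T@d
    if z is not None: k=(z-c[2])/dw[2]
    else: k=depth if depth is not None else s["z_map"][int(v),int(u)]
    return c+k*dw
def cloud(s,m):
    v,u=np.nonzero(m&(s["z_map"]>0)); z=s["z_map"][v,u]
    P=np.c_[(u-s["cx"])/s["fx"]*z,(v-s["cy"])/s["fy"]*z,z]
    return (P-np.array(s["t"]))@np.array(s["R"])
def save(s,name): cv2.imwrite("pics/"+name,s["frame"][:,:,::-1])
E
cat > look.py <<'E'
from h import *
import sys
tag=sys.argv[1]
np.set_printoptions(precision=4,suppress=True)
S={n:arm.snapshot(n) for n in("scene","top")}
cv2.imwrite(f"pics/{tag}.png",cv2.resize(np.vstack([S["scene"]["frame"],S["top"]["frame"]])[:,:,::-1],(480,600)))
save(S["scene"],tag+"_s.png")
for n,s in S.items():
    print(n,"cam at",-np.array(s["R"]).T@s["t"])
    for o in sys.argv[2:]:
        for r in arm.pinpoint(s,o)[:3]:
            px=np.array(r["at"])*[640,400]
            zz={"door_handle":.19,"door_hinge":.19}.get(o,0.012 if o=="tin_low" else 0)
            print(n,o,"pt",round(r["score"],2),px.round(),world(s,px,z=zz))
        if "door" in o: continue
        for r in arm.cut_out(s,o)[:3]:
            P=cloud(s,r["pixels"])
            if len(P)>5: print("   cut",round(r["score"],2),len(P),"med",np.median(P,0),"p2",np.percentile(P,2,axis=0),"p98",np.percentile(P,98,axis=0),"rgb",s["frame"][r["pixels"]].mean(0).round())
print({k:np.round(v,3) for k,v in arm.sense().items()})
E
python3 look.py a cupboard door_handle door_hinge sugar_jar tin_low yoghurt_pot pepper_mill
```

```text
pics
scene cam at [ 0.0143 -0.3177  0.8358]
scene cupboard pt 0.56 [395. 227.] [ 0.6878 -0.113   0.    ]
scene cupboard pt 0.55 [226. 218.] [0.4724 0.2758 0.    ]
   cut 0.85 21322 med [ 0.6062 -0.1291  0.2721] p2 [ 0.561  -0.2657  0.0177] p98 [0.7516 0.0152 0.3255] rgb [215. 184. 118.]
scene door_handle pt 0.7 [341. 206.] [ 0.5254 -0.0393  0.19  ]
scene door_hinge pt 0.96 [459. 220.] [ 0.6227 -0.2622  0.19  ]
scene sugar_jar pt 0.83 [233. 261.] [0.3778 0.1701 0.    ]
scene sugar_jar pt 0.81 [281. 215.] [0.5604 0.162  0.    ]
scene sugar_jar pt 0.74 [278. 279.] [0.397  0.0481 0.    ]
   cut 0.78 1285 med [0.3708 0.1566 0.0836] p2 [0.3507 0.14   0.0019] p98 [0.4076 0.1968 0.111 ] rgb [193.  21.  16.]
   cut 0.19 21378 med [ 0.6063 -0.129   0.2722] p2 [ 0.5611 -0.266   0.0177] p98 [0.752  0.0157 0.3255] rgb [214. 183. 118.]
scene yoghurt_pot pt 0.62 [228. 217.] [0.4792 0.2729 0.    ]
   cut 0.84 747 med [0.4649 0.2709 0.0679] p2 [0.4407 0.2423 0.0011] p98 [0.5067 0.3132 0.0722] rgb [209. 198. 198.]
scene pepper_mill pt 0.7 [301. 197.] [0.6426 0.1519 0.    ]
   cut 0.87 934 med [0.6349 
[... 1046 characters left out ...]
206. 231.] [0.47   0.2838 0.    ]
   cut 0.68 809 med [0.4717 0.2803 0.0701] p2 [0.441  0.245  0.0282] p98 [0.5048 0.3147 0.0737] rgb [218. 214. 216.]
top pepper_mill pt 0.67 [275. 173.] [0.6491 0.1557 0.    ]
{'clock': np.float64(1.3), 'q': array([-1.224,  0.434,  0.025,  1.573, -0.012,  1.134, -0.075]), 'dq': array([ 0.001,  0.   ,  0.   ,  0.   , -0.   , -0.   ,  0.001]), 'effort': array([  0.001, -66.769,   0.984, -31.481,  -0.061,   0.033,   0.   ]), 'tcp_pos': array([0.272, 0.563, 0.227]), 'tcp_rot': array([0.223, 0.975, 0.   , 0.   ]), 'ft_force': array([ 0.406, -0.834, -0.376]), 'torque': array([-0.029, -0.022,  0.013]), 'gripper_force': np.float64(0.0), 'opening': np.float64(0.092)}
```

View pics/a.png

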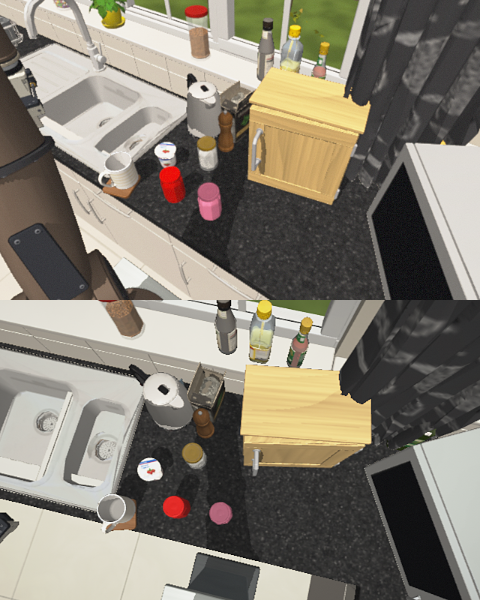

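```bash
python3 - <<'E'
from h import *
np.set_printoptions(precision=4,suppress=True)
s=arm.snapshot("top")
for r in arm.cut_out(s,"sugar_jar")[:4]:
    P=cloud(s,r["pixels"]);L=P[P[:,2]>.1]; print("jar top centre",(L.max(0)+L.min(0))/2,L.mean(0),s["frame"][r["pixels"]].mean(0))
r=arm.cut_out(s,"cupboard")[0];P=cloud(s,r["pixels"]);T=P[abs(P[:,2]-.325)<.006]
rect=cv2.minAreaRect((T[:,:2]*1000).astype(np.float32));print("top board",rect,cv2.boxPoints(rect))
q=arm.sense();print(Ro.from_quat(q["tcp_rot"]).as_matrix())
E
```

```text
jar top centre [0.382  0.1724 0.1077] [0.3819 0.1713 0.1096] [192.3646  38.1298  35.0576]
jar top centre [0.3946 0.0384 0.1084] [0.3946 0.0384 0.1099] [169.6472  97.7903 116.6681]
jar top centre [0.545  0.16   0.1077] [0.5444 0.1598 0.1095] [140.4142 121.6779  80.0583]
top board ((685.5494384765625, -114.31474304199219), (176.78628540039062, 302.0985107421875), 8.795007705688477) [[ 575.1002   21.4431]
 [ 621.291  -277.1032]
 [ 795.9987 -250.0726]
 [ 749.8079   48.4737]]
[[-0.9005  0.4348  0.    ]
 [ 0.4348  0.9005 -0.    ]
 [-0.     -0.     -1.    ]]
```

The scene picture (480x600 view) shows the cupboard with its door barely ajar and the handle at about (257,150). The gold-lid jar is at (207,153), left of it, with the mill at (226,130) and the yoghurt pot at (165,153). The red and pink jars are decoys. An oven stands to the right.

The pinpointed hinge and handle agree with the cupboard pose taken from the top board: yaw 8.8°, door about 3° open.

```bash
python3 -m handwheel 2>&1 | head -20; python3 - <<'E'
from h import *
np.set_printoptions(precision=3,suppress=True)
for n in("top","scene"):
    s=arm.snapshot(n)
    P=cloud(s,np.ones((400,640),bool))
    for lo,hi in((.05,.2),(.2,.35),(.35,.6)):
        Q=P[(P[:,1]<-.28)&(P[:,0]>.1)&(P[:,0]<1)&(P[:,2]>lo)&(P[:,2]<hi)&(P[:,1]>-.6)]
        H,xe,ye=np.histogram2d(Q[:,0],Q[:,1],bins=[np.arange(.1,1.01,.1),np.arange(-.6,-.27,.04)])
        print(n,lo,hi);print(H.astype(int))
    for r in arm.pinpoint(s,"door_handle")[:1]: print(r["score"],world(s,np.array(r["at"])*[640,400],z=.19))
s=arm.snapshot("top");P=cloud(s,np.ones((400,640),bool))
Q=P[(abs(P[:,0]-.523)<.05)&(abs(P[:,1]+.04)<.05)&(P[:,2]>.2)&(P[:,2]<.245)];print(len(Q),np.c_[Q][::max(1,len(Q)//12)])
E
```

```text
invalid input
top 0.05 0.2
[[   0    0    0    0    0    0    0    0]
 [   0  116    9    0    0    0    0    0]
 [   0 1017  931    0    0    0    0    0]
 [   0    0  538 1335    0    0    0    0]
 [   0    0    0   55 1321  364    0    0]
 [   0    0    0    0    0  657    0    0]
 [  36    0   92  305  720  725  181   39]
 [   0    0    0    0    0    0    0    0]
 [   0    0    0    0    0    0    0    0]]
top 0.2 0.35
[[   0    0    0    0    0    0    0    0]
 [   0    0    0    0    0    0    0    0]
 [   0 1328 1484    0    0    0    0    0]
 [   0  617 2277 2270    1    0    0    0]
 [   0  252 1461 1593 2574  490    0    0]
 [   0   12 1280 1200  934 1232    0    0]
 [   0    0  521  464 1168 1016  686  341]
 [   0    0    0    0    0    0    0    0]
 [   0    0    0    0    0    0    0    0]]
top 0.35 0.6
[[   0    0    0    0    0    0    0    0]
 [   0    0    0    0    0    0    0    0]
 [   0    0    0    0    0    0    0    0]
 [   0    0    0    0    0    0    0    0]
 [   0    0    0    0    0    0    0    0]
 [   0    0    0    0    0    0    0    0]
 [   0    0  
[... 998 characters left out ...]
   0    0]
 [   0    0    0    0    0    0    0    0]
 [   0    0    0    0    0    0    0    0]
 [   0    0    0    0    0    0    0    0]
 [   0    0    0    0    0    0    0    0]
 [   0    0    0    0    0    0    0    0]
 [   0    0  197 1166 2783 4017 3987 3834]
 [   0    0    0    0    0    0    0    0]
 [   0    0    0    0    0    0    0    0]]
0.85 [ 0.531 -0.036  0.19 ]
197 [[ 0.561  0.007  0.241]
 [ 0.563 -0.006  0.234]
 [ 0.564 -0.01   0.227]
 [ 0.564 -0.009  0.217]
 [ 0.562 -0.003  0.206]
 [ 0.557 -0.021  0.242]
 [ 0.555 -0.031  0.245]
 [ 0.543 -0.022  0.243]
 [ 0.536 -0.024  0.242]
 [ 0.53  -0.033  0.244]
 [ 0.525 -0.032  0.24 ]
 [ 0.519 -0.028  0.231]
 [ 0.52  -0.037  0.214]]
```

```bash
python3 -m handwheel '0 0 -40 0;0 0 -40 0;-35 -30 0 0;-35 -30 0 0;-35 -30 0 0;-35 -30 0 0;-35 -30 0 0;-35 -30 0 0;-35 -30 0 0;-35 -30 0 0;-35 -30 0 0;-35 -30 0 0;-35 -30 0 0;-35 -30 0 0' -1 15; python3 -m handwheel '0 0 0 0.17;0 0 0 0.17;0 0 0 0.17;0 0 0 0.17;0 0 0 0.17;0 0 0 0.17;0 0 0 0.17;0 0 0 0.17;0 0 0 0.17;0 0 0 0.17;0 0 0 0.17;0 0 0 0.17;0 0 0 0.17;0 0 0 0.17;0 0 0 0.1'
cat > to.py <<'E'
from h import *
import sys
# to.py x y z : shift from the present TCP to a world point, in tool axes (mm)
s=arm.sense();M=Ro.from_quat(s["tcp_rot"]).as_matrix()
np.set_printoptions(precision=3,suppress=True)
print("tcp",s["tcp_pos"],"t",s["clock"],"f",s["ft_force"],"open",s["opening"],"\nx",M[:,0],"y",M[:,1],"z",M[:,2],"\nq",s["q"])
if len(sys.argv)>3: print("shift mm",M.T@(np.array(sys.argv[1:4],float)-s["tcp_pos"])*1000)
E
python3 to.py .524 -.033 .186
```

```text
clock: 3.45
tcp_pos: [0.4939, 0.0546, 0.307]
tcp_rot: [0.223, 0.975, 0.0, 0.0]
ft_force: [0.6, 0.8, -0.1]
opening: 0.0917
gripper_force: 0.0
clock: 5.32
tcp_pos: [0.4934, 0.0561, 0.3068]
tcp_rot: [0.995, 0.104, 0.0, -0.0]
ft_force: [0.3, -0.1, 0.3]
opening: 0.0921
gripper_force: 0.0
tcp [0.493 0.056 0.307] t 5.325 f [ 0.328 -0.113  0.32 ] open 0.0920865927881703 
x [0.979 0.206 0.   ] y [ 0.206 -0.979 -0.   ] z [ 0.  0. -1.] 
q [-0.778  0.165  0.663  1.792 -0.108  1.221 -1.448]
shift mm [ 11.569  93.472 120.807]
```

```bash
python3 -m handwheel '4 31 0 0;4 31 0 0;4 31 0 0;0 0 30 0;0 0 30 0;0 0 30 0;0 0 30 0;0 0 0 0' ; python3 -m handwheel '0 0 0 0;0 0 0 0;0 0 0 0;0 0 0 0;0 0 0 0;0 0 0 0' 1 15; python3 to.py; python3 look.py b door_handle
```

```text
clock: 6.32
tcp_pos: [0.5233, -0.0322, 0.1853]
tcp_rot: [0.994, 0.106, -0.002, 0.0]
ft_force: [-0.5, -0.8, 0.5]
opening: 0.0922
gripper_force: 0.0
clock: 7.08
tcp_pos: [0.5247, -0.0324, 0.1867]
tcp_rot: [0.994, 0.106, -0.0, -0.0]
ft_force: [-0.4, -0.6, 0.3]
opening: 0.0364
gripper_force: 0.0
tcp [ 0.525 -0.032  0.187] t 7.075 f [-0.396 -0.641  0.27 ] open 0.03642022525116753 
x [0.978 0.21  0.   ] y [ 0.21  -0.978 -0.   ] z [-0.  0. -1.] 
q [-0.549  0.354  0.673  1.906 -0.265  0.971 -1.114]
scene cam at [ 0.0143 -0.3177  0.8358]
scene door_handle pt 0.7 [343. 206.] [ 0.5263 -0.0427  0.19  ]
top cam at [ 0.3839 -0.0282  1.0579]
top door_handle pt 0.4 [276. 175.] [0.5971 0.1213 0.19  ]
top door_handle pt 0.36 [463. 204.] [ 0.6244 -0.2628  0.19  ]
{'clock': np.float64(7.275), 'q': array([-0.549,  0.354,  0.673,  1.906, -0.265,  0.971, -1.114]), 'dq': array([ 0.001,  0.   , -0.   ,  0.002, -0.001, -0.001,  0.   ]), 'effort': array([ -0.004, -48.408,   7.52 , -27.759,  -0.043,  -0.054,  -0.   ]), 'tcp_pos': array([ 0.525, -0.032,  0.187]), 'tcp_rot': array([ 0.994,  0.106, -0.   , -0.   ]), 'ft_force': array([-0.223,  0.606, -0.184]), 'torque': array([-0.083,  0.159,  0.056]), 'gripper_force': np.float64(0.0), 'opening': np.float64(0.02)}
```

View pics/b.png

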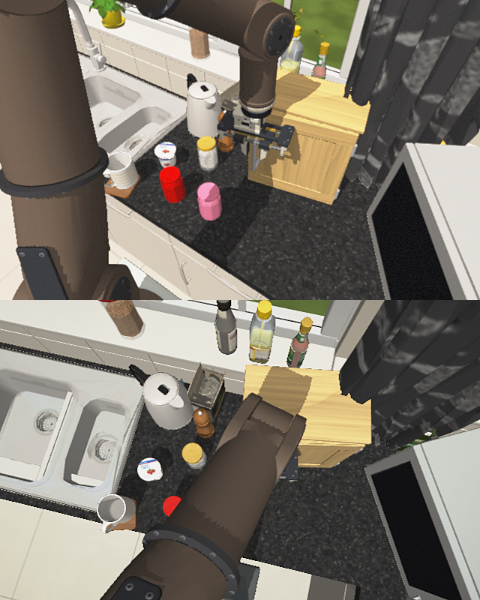

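```bash
python3 -m handwheel '0 0 0 0;0 0 0 0;-12 3 0 -0.05;-25 6 0 -0.1;-25 6 0 -0.1;-25 6 0 -0.1;-25 6 0 -0.1;-25 6 0 -0.1;-25 6 0 -0.1' 1 15;  python3 to.py; python3 - <<'E'
from h import *
s=arm.sense();d=s["tcp_pos"]-np.array([.627,-.265,0]);print(np.hypot(d[0],d[1]),np.degrees(np.arctan2(d[1],d[0]))%360-111.4, s["torque"],s["gripper_force"])
E
```

```text
clock: 8.4
tcp_pos: [0.4039, -0.1432, 0.1868]
tcp_rot: [0.908, 0.419, 0.002, 0.002]
ft_force: [19.8, -9.7, -25.2]
opening: 0.0117
gripper_force: 15.0
tcp [ 0.404 -0.143  0.187] t 8.4 f [ 19.81   -9.693 -25.196] open 0.011723033306328666 
x [0.649 0.761 0.001] y [ 0.761 -0.649  0.006] z [ 0.005 -0.003 -1.   ] 
q [-0.323  0.158  0.62   2.119 -0.116  0.891 -0.342]
0.2541962398470804 39.97815317667434 [-1.78667611 -3.49074556  0.02626723] 15.003040730953217
```

```bash
python3 -m handwheel '-24 9 0 -0.1;-24 8 0 -0.1;-24 7 0 -0.1;-24 6 0 -0.1;-24 6 0 -0.1' - 10;  python3 to.py; python3 - <<'E'
from h import *
s=arm.sense();d=s["tcp_pos"]-np.array([.627,-.265,0]);print(np.hypot(d[0],d[1]),np.degrees(np.arctan2(d[1],d[0]))%360-111.4, s["torque"],s["gripper_force"])
E
```

```text
clock: 9.02
tcp_pos: [0.3732, -0.2638, 0.1867]
tcp_rot: [0.776, 0.63, -0.0, -0.001]
ft_force: [-1.5, 0.2, 3.0]
opening: 0.012
gripper_force: 10.0
tcp [ 0.373 -0.264  0.187] t 9.025 f [-1.53   0.214  3.034] open 0.012028831910419797 
x [0.205 0.979 0.001] y [ 0.979 -0.205 -0.002] z [-0.002  0.001 -1.   ] 
q [-0.012  0.219  0.614  2.054 -0.159  0.916  0.482]
0.253850745281979 68.32116398213631 [0.05909344 0.33799969 0.04203487] 9.999931182246655
```

```bash
python3 -m handwheel '-24 6 0 -0.1;-24 6 0 -0.1;-24 6 0 -0.1;-24 6 0 -0.1;-24 6 0 -0.1;-12 3 0 -0.05;0 0 0 0' - 10;  python3 to.py; python3 - <<'E'
from h import *
s=arm.sense();d=s["tcp_pos"]-np.array([.627,-.265,0]);print(np.hypot(d[0],d[1]),np.degrees(np.arctan2(d[1],d[0]))%360-111.4, s["torque"],s["gripper_force"])
E
```

```text
clock: 9.9
tcp_pos: [0.4087, -0.3951, 0.1868]
tcp_rot: [0.578, 0.816, -0.001, 0.0]
ft_force: [-4.3, -3.0, 2.6]
opening: 0.0121
gripper_force: 10.0
tcp [ 0.409 -0.395  0.187] t 9.9 f [-4.253 -3.017  2.573] open 0.012094402209328552 
x [-0.333  0.943 -0.002] y [ 0.943  0.333 -0.002] z [-0.001 -0.002 -1.   ] 
q [ 0.307  0.402  0.502  1.797 -0.223  0.999  1.237]
0.25410101243486005 99.39113167464643 [-0.64712127  0.84940493 -0.02982397] 9.9997014622204
```

```bash
python3 -m handwheel '0 0 0 0;0 0 0 0;0 0 0 0;0 0 0 0;0 0 0 0;0 0 0 0;0 0 -40 0;0 0 -40 0;0 0 -40 0;0 0 -40 0;0 0 -40 0;0 0 0 0' -1; python3 look.py c cupboard door_handle door_hinge sugar_jar tin_low
```

```text
clock: 11.4
tcp_pos: [0.4105, -0.3938, 0.3898]
tcp_rot: [0.577, 0.817, -0.0, 0.003]
ft_force: [-0.7, 0.3, 0.3]
opening: 0.092
gripper_force: 0.0
scene cam at [ 0.0143 -0.3177  0.8358]
scene cupboard pt 0.84 [396. 225.] [ 0.6962 -0.1119 -0.    ]
   cut 0.75 25194 med [ 0.6398 -0.1479  0.2084] p2 [ 0.3606 -0.377   0.0085] p98 [0.772  0.0238 0.3255] rgb [185. 160. 104.]
scene door_handle pt 0.9 [497. 338.] [ 0.4152 -0.4027  0.19  ]
scene door_hinge pt 0.89 [462. 222.] [ 0.6201 -0.2699  0.19  ]
scene sugar_jar pt 0.88 [234. 259.] [0.384  0.1712 0.    ]
scene sugar_jar pt 0.74 [278. 214.] [ 0.5592  0.1682 -0.    ]
scene sugar_jar pt 0.64 [281. 278.] [0.4027 0.0438 0.    ]
   cut 0.85 1275 med [0.3707 0.1567 0.085 ] p2 [0.3505 0.1401 0.0042] p98 [0.4066 0.1963 0.1109] rgb [197.  21.  16.]
   cut 0.85 1296 med [0.3816 0.0265 0.0875] p2 [0.3625 0.0065 0.0058] p98 [0.4199 0.0627 0.1112] rgb [223. 135. 165.]
   cut 0.82 1029 med [0.5308 0.146  0.0822] p2 [0.5137 0.1283 0.0072] p98 [0.5678 0.1829 0.111 ] rgb [201. 185. 136.]
scene tin_low pt 0.82 [431. 226.] [ 0.7313 -0.1944  0.012 ]
   cut 0.6
[... 714 characters left out ...]
0.0367 0.1097] p2 [0.368  0.0085 0.0516] p98 [0.4225 0.0657 0.1139] rgb [228. 148. 178.]
   cut 0.57 865 med [0.3818 0.1637 0.1092] p2 [0.3537 0.1409 0.0103] p98 [0.4108 0.198  0.1134] rgb [192.  38.  35.]
{'clock': np.float64(12.3), 'q': array([ 0.259,  0.263,  0.553,  1.477, -0.138,  1.44 ,  1.156]), 'dq': array([ 0.001,  0.001, -0.   ,  0.001, -0.   ,  0.   , -0.   ]), 'effort': array([  0.   , -50.255,   5.067, -34.059,   0.018,   0.091,  -0.   ]), 'tcp_pos': array([ 0.41 , -0.393,  0.387]), 'tcp_rot': array([0.577, 0.817, 0.   , 0.   ]), 'ft_force': array([ 0.575, -1.292, -1.009]), 'torque': array([-0.05 ,  0.024, -0.019]), 'gripper_force': np.float64(0.0), 'opening': np.float64(0.092)}
```

View pics/c.png

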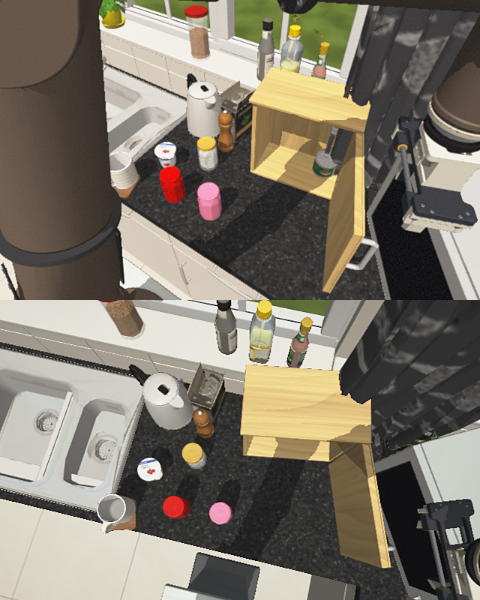

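Door stands at about 99°, with the cupboard interior visible at (300,150) and the tin at (325,163) on its right. The rows can't tilt the tool directly, so I'll turn it to face the cupboard and see what the arm does near its reach limit above.

```bash
python3 -m handwheel '0 0 -20 0.175;0 0 -20 0.175;0 0 0 0.175;0 0 0 0.175;0 0 0 0.175;0 0 0 0.175;0 0 0 0.175;0 0 0 0.175;0 0 0 0.175;0 0 0 0.175' ; python3 -m handwheel '0 -40 0 0;0 -40 0 0;0 -40 0 0;0 -40 0 0;0 -40 0 0;0 -40 0 0;0 -40 0 0;0 -40 0 0;0 -40 0 0;0 -40 0 0;0 -40 0 0;0 0 -40 0;0 0 -40 0;0 0 -40 0;0 0 -40 0;0 0 -40 0'; python3 to.py
```

```text
clock: 13.55
tcp_pos: [0.4099, -0.3926, 0.4268]
tcp_rot: [0.997, 0.078, 0.0, -0.0]
ft_force: [-0.4, 0.1, -0.5]
opening: 0.0918
gripper_force: 0.0
clock: 15.55
tcp_pos: [0.3387, 0.0414, 0.6282]
tcp_rot: [0.997, 0.081, 0.0, -0.0]
ft_force: [1.3, 0.1, 0.9]
opening: 0.0918
gripper_force: 0.0
tcp [0.339 0.041 0.628] t 15.55 f [1.31  0.082 0.938] open 0.09181500075758683 
x [0.987 0.161 0.001] y [ 0.161 -0.987 -0.   ] z [ 0.001  0.    -1.   ] 
q [-0.626 -0.128  0.278  1.274  0.038  1.989 -1.744]
```

```bash
python3 -m handwheel '0 0 -40 0;0 0 -40 0'; python3 to.py;  python3 -m handwheel '0 0 -40 0;0 0 -40 0;0 0 -40 0'; python3 to.py
```

```text
clock: 15.8
tcp_pos: [0.3346, 0.042, 0.6389]
tcp_rot: [0.997, 0.081, 0.011, 0.005]
ft_force: [-0.5, -0.3, -0.3]
opening: 0.0922
gripper_force: 0.0
tcp [0.335 0.042 0.639] t 15.8 f [-0.456 -0.25  -0.276] open 0.09215717125284559 
x [0.987 0.161 0.021] y [ 0.161 -0.987  0.011] z [ 0.023 -0.007 -1.   ] 
q [-0.235 -0.107 -0.052  1.236  0.009  1.992 -1.692]
clock: 16.18
tcp_pos: [0.3298, 0.0394, 0.6544]
tcp_rot: [0.997, 0.079, 0.026, 0.006]
ft_force: [0.0, 0.3, 0.0]
opening: 0.0918
gripper_force: 0.0
tcp [0.33  0.039 0.654] t 16.175 f [0.012 0.298 0.048] open 0.09183245629697503 
x [0.986 0.158 0.051] y [ 0.157 -0.987  0.017] z [ 0.053 -0.009 -0.999] 
q [ 0.352 -0.101 -0.524  1.18  -0.036  1.998 -1.6  ]
```

```bash
python3 -m handwheel '40 0 -40 0;40 0 -40 0;40 0 -40 0'; python3 to.py;  python3 -m handwheel '60 0 0 0;60 0 0 0;60 0 0 0'; python3 to.py
```

```text
clock: 16.55
tcp_pos: [0.3893, 0.0407, 0.6787]
tcp_rot: [0.996, 0.075, 0.052, 0.0]
ft_force: [-0.1, -0.3, -0.0]
opening: 0.0916
gripper_force: 0.0
tcp [0.389 0.041 0.679] t 16.55 f [-0.141 -0.339 -0.048] open 0.0916358985313366 
x [0.983 0.149 0.103] y [ 0.149 -0.989  0.008] z [ 0.103  0.007 -0.995] 
q [ 0.16  -0.008 -0.404  1.045  0.016  2.002 -1.657]
clock: 16.92
tcp_pos: [0.4906, 0.0488, 0.6779]
tcp_rot: [0.995, 0.076, 0.055, -0.012]
ft_force: [1.0, -1.8, -0.7]
opening: 0.0916
gripper_force: 0.0
tcp [0.491 0.049 0.678] t 16.925 f [ 1.012 -1.832 -0.709] open 0.09161589715983262 
x [0.982 0.151 0.112] y [ 0.154 -0.988 -0.016] z [ 0.108  0.033 -0.994] 
q [-0.418  0.141  0.296  0.892 -0.066  2.002 -1.576]
```

```bash
python3 -m handwheel '0 0 -40 0;0 0 -40 0;0 0 -40 0;0 0 -40 0;0 0 -40 0;0 0 -40 0'; python3 to.py;  python3 -m handwheel '20 0 -20 0;20 0 -20 0;20 0 -20 0;20 0 -20 0'; python3 to.py
```

```text
clock: 17.68
tcp_pos: [0.4449, 0.0425, 0.754]
tcp_rot: [0.987, 0.078, 0.139, -0.02]
ft_force: [0.5, -0.1, 0.0]
opening: 0.0919
gripper_force: 0.0
tcp [0.445 0.043 0.754] t 17.675 f [ 0.477 -0.064  0.015] open 0.09194882303653384 
x [0.949 0.148 0.278] y [ 0.159 -0.987 -0.017] z [ 0.272  0.06  -0.96 ] 
q [-0.682  0.002  0.483  0.855 -0.007  2.002 -1.617]
clock: 18.18
tcp_pos: [0.4939, 0.049, 0.786]
tcp_rot: [0.981, 0.076, 0.179, -0.022]
ft_force: [-0.2, 0.9, 0.2]
opening: 0.0916
gripper_force: 0.0
tcp [0.494 0.049 0.786] t 18.175 f [-0.182  0.853  0.209] open 0.09164977835879602 
x [0.925 0.14  0.354] y [ 0.156 -0.988 -0.016] z [ 0.347  0.07  -0.935] 
q [-0.678  0.099  0.627  0.696 -0.117  2.002 -1.549]
```

```bash
python3 -m handwheel '0 0 -40 0;0 0 -40 0;0 0 -40 0;0 0 -40 0;0 0 -40 0;0 0 -40 0'; python3 to.py;  python3 -m handwheel '20 0 -20 0;20 0 -20 0;20 0 -20 0;20 0 -20 0;20 0 -20 0'; python3 to.py
```

```text
clock: 18.92
tcp_pos: [0.4256, 0.0324, 0.8425]
tcp_rot: [0.968, 0.074, 0.24, -0.03]
ft_force: [0.2, -0.8, -0.2]
opening: 0.0919
gripper_force: 0.0
tcp [0.426 0.032 0.842] t 18.925 f [ 0.159 -0.797 -0.215] open 0.09185823649650571 
x [0.874 0.129 0.468] y [ 0.157 -0.987 -0.022] z [ 0.459  0.093 -0.883] 
q [-0.111 -0.011 -0.088  0.663 -0.002  2.002 -1.618]
clock: 19.55
tcp_pos: [0.4623, 0.0356, 0.8886]
tcp_rot: [0.953, 0.072, 0.291, -0.035]
ft_force: [-0.3, -0.4, 0.0]
opening: 0.0917
gripper_force: 0.0
tcp [0.462 0.036 0.889] t 19.55 f [-0.263 -0.416  0.011] open 0.09172549255874607 
x [0.82  0.117 0.56 ] y [ 0.158 -0.987 -0.025] z [ 0.55   0.109 -0.828] 
q [-0.691  0.032  0.591  0.518 -0.075  2.002 -1.578]
```

```bash
python3 -m handwheel '20 0 -25 0;20 0 -25 0;20 0 -25 0;20 0 -25 0;20 0 -25 0'; python3 to.py
```

```text
clock: 20.18
tcp_pos: [0.4627, 0.0351, 0.9406]
tcp_rot: [0.934, 0.07, 0.349, -0.039]
ft_force: [-0.7, -0.6, 0.8]
opening: 0.0914
gripper_force: 0.0
tcp [0.463 0.035 0.941] t 20.175 f [-0.67  -0.551  0.808] open 0.09138128173784098 
x [0.746 0.103 0.658] y [ 0.157 -0.987 -0.024] z [ 0.647  0.121 -0.753] 
q [-0.707  0.058  0.713  0.377 -0.168  2.002 -1.559]
```

```bash
python3 -m handwheel '-24 -4.5 30 0;-24 -4.5 30 0;-24 -4.5 30 0;-24 -4.5 30 0;-24 -4.5 30 0;-24 -4.5 30 0;-24 -4.5 30 0;-24 -4.5 30 0;-24 -4.5 30 0;-24 -4.5 30 0;-24 -4.5 30 0;-24 -4.5 30 0'; python3 to.py .479 .147 .166
```

```text
clock: 21.68
tcp_pos: [0.4646, 0.105, 0.4997]
tcp_rot: [0.935, 0.061, 0.345, -0.046]
ft_force: [0.0, 0.1, -0.2]
opening: 0.0919
gripper_force: 0.0
tcp [0.465 0.105 0.5  ] t 21.675 f [ 0.04   0.057 -0.198] open 0.09194922671863394 
x [0.754 0.083 0.651] y [ 0.146 -0.988 -0.044] z [ 0.64   0.128 -0.758] 
q [-0.835 -0.41   0.198  1.978  0.442  0.94  -2.215]
shift mm [-202.978  -24.798  267.4  ]
```

```bash
python3 -m handwheel '-20 -2 27 0;-20 -2 27 0;-20 -2 27 0;-20 -2 27 0;-20 -2 27 0;-20 -2 27 0;-20 -2 27 0;-20 -2 27 0'; python3 to.py .557 .162 .076
```

```text
clock: 22.68
tcp_pos: [0.4788, 0.1271, 0.2722]
tcp_rot: [0.934, 0.064, 0.35, -0.037]
ft_force: [0.3, -0.4, 0.5]
opening: 0.0915
gripper_force: 0.0
tcp [0.479 0.127 0.272] t 22.675 f [ 0.321 -0.385  0.491] open 0.09152242861007134 
x [0.746 0.094 0.659] y [ 0.145 -0.989 -0.024] z [ 0.649  0.113 -0.752] 
q [-0.293 -0.13  -0.227  2.396  0.838  0.275 -2.709]
shift mm [-67.644 -18.558 202.229]
```

```bash
python3 -m handwheel '0 0 0 -0.17;0 0 0 -0.17;0 0 0 -0.17;0 0 0 -0.17;0 0 0 -0.17;0 0 0 -0.17;0 0 0 -0.17;0 0 0 -0.17;0 0 0 -0.17;0 0 0 -0.17;0 0 0 -0.17;0 0 0 -0.17;0 0 0 -0.17;0 0 0 -0.17;0 0 0 -0.17;0 0 0 -0.17;0 0 0 -0.17;0 0 0 -0.17;0 0 0 -0.08;0 0 0 0'; python3 to.py .479 .147 .166;python3 to.py .557 .162 .076
```

```text
clock: 25.18
tcp_pos: [0.4797, 0.1269, 0.2746]
tcp_rot: [-0.062, 0.933, 0.037, 0.352]
ft_force: [-0.2, -0.3, 0.5]
opening: 0.0918
gripper_force: 0.0
tcp [0.48  0.127 0.275] t 25.175 f [-0.234 -0.335  0.471] open 0.0917647760199396 
x [-0.745 -0.09  -0.661] y [-0.142  0.989  0.026] z [ 0.652  0.113 -0.75 ] 
q [-0.799 -0.176  0.21   2.422  0.989  0.364  0.274]
shift mm [70.569 17.171 83.174]
tcp [0.48  0.127 0.275] t 25.175 f [-0.234 -0.335  0.471] open 0.0917647760199396 
x [-0.745 -0.09  -0.661] y [-0.142  0.989  0.026] z [ 0.652  0.113 -0.75 ] 
q [-0.799 -0.176  0.21   2.422  0.989  0.364  0.274]
shift mm [ 70.673  18.587 203.203]
```

```bash
python3 -m handwheel '14 3.6 17 0;14 3.6 17 0;14 3.6 17 0;14 3.6 17 0;14 3.6 17 0;0 0 0 0'; python3 to.py .557 .162 .076
```

```text
clock: 25.92
tcp_pos: [0.4803, 0.146, 0.1683]
tcp_rot: [-0.062, 0.934, 0.035, 0.351]
ft_force: [-1.2, -1.3, 0.3]
opening: 0.092
gripper_force: 0.0
tcp [0.48  0.146 0.168] t 25.925 f [-1.177 -1.284  0.303] open 0.0920261036413609 
x [-0.746 -0.091 -0.659] y [-0.141  0.99   0.022] z [ 0.651  0.11  -0.751] 
q [-0.698  0.104  0.087  2.564  2.16   0.34  -1.   ]
shift mm [  2.163   2.978 121.058]
```

```bash
python3 -m handwheel '0 1 20 0;0 1 20 0;0 1 20 0'; python3 to.py .557 .162 .076; python3 look.py d sugar_jar | grep -v cam
```

```text
clock: 26.3
tcp_pos: [0.5208, 0.1554, 0.1257]
tcp_rot: [-0.062, 0.933, 0.035, 0.353]
ft_force: [1.2, -0.5, 0.4]
opening: 0.0916
gripper_force: 0.0
tcp [0.521 0.155 0.126] t 26.3 f [ 1.201 -0.48   0.41 ] open 0.09159973428966993 
x [-0.743 -0.09  -0.663] y [-0.14   0.99   0.022] z [ 0.654  0.109 -0.748] 
q [-0.566  0.285 -0.001  2.524  2.48   0.436 -1.298]
shift mm [ 5.457  0.404 61.583]
scene sugar_jar pt 0.84 [280. 280.] [0.3979 0.0437 0.    ]
scene sugar_jar pt 0.79 [232. 260.] [0.3796 0.1741 0.    ]
scene sugar_jar pt 0.57 [278. 216.] [0.5535 0.1649 0.    ]
   cut 0.84 1312 med [0.381  0.0257 0.087 ] p2 [0.3625 0.0063 0.0009] p98 [0.4174 0.0616 0.1112] rgb [214. 126. 154.]
   cut 0.58 1269 med [0.3714 0.1559 0.0836] p2 [0.3505 0.1396 0.0032] p98 [0.4072 0.1956 0.1111] rgb [196.  21.  16.]
   cut 0.51 263 med [0.5171 0.1494 0.0199] p2 [ 0.443   0.0892 -0.0019] p98 [0.5428 0.1869 0.1674] rgb [157. 152. 145.]
top sugar_jar pt 0.88 [262. 214.] [0.5413 0.1628 0.    ]
top sugar_jar pt 0.63 [295. 285.] [0.3926 0.0426 0.    ]
   cut 0.73 738 med [0.3946 0.0373 0.1097] p2 [ 0.3685  0.0085 -0.0001] p98 [0.4234 0.0688 0.1136] rgb [208. 132. 158.]
   cut 0.69 852 med [0.5421 0.1541 0.1086] p2 [ 0.5145  0.1291 -0.0001] p98 [0.5935 0.189  0.1137] rgb [157. 136.  84.]
{'clock': np.float64(26.6), 'q': array([-0.569,  0.283,  0.   ,  2.526,  2.481,  0.435, -1.299]), 'dq': array([-0.003, -0.001, -0.003,  0.003,  0.02 ,  0.006, -0.017]), 'effort': array([  0.233, -37.882,   0.879, -15.234,   0.447,   3.891,   0.104]), 'tcp_pos': array([0.519, 0.155, 0.126]), 'tcp_rot': array([-0.062,  0.933,  0.036,  0.353]), 'ft_force': array([0.79 , 1.505, 0.404]), 'torque': array([-0.054,  0.836,  0.017]), 'gripper_force': np.float64(0.0), 'opening': np.float64(0.092)}
```

View pics/d_s.png

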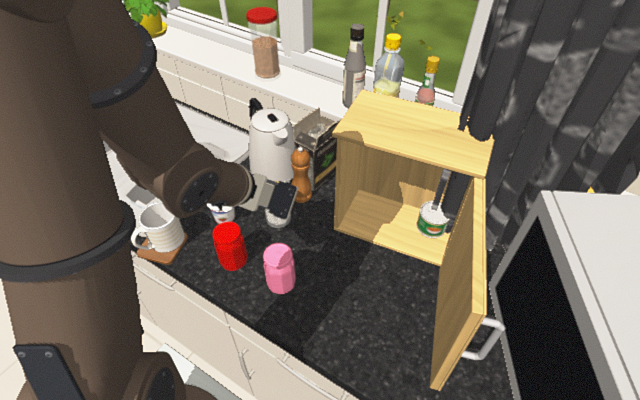

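The gripper straddles the jar at about (280,215), and the mill at (300,180) is clear ahead. The yoghurt pot at (222,212) sits below the wrist and hasn't been touched. Going on to grasp.

```bash
python3 -m handwheel '2 0 16 0;2 0 16 0;1 0 16 0;0 0 14 0;0 0 0 0'; python3 to.py .557 .162 .076; python3 -m handwheel '0 0 0 0;0 0 0 0;0 0 0 0;0 0 0 0;0 0 0 0;0 0 0 0' 1 20; python3 to.py
```

```text
clock: 27.22
tcp_pos: [0.5565, 0.1622, 0.075]
tcp_rot: [-0.062, 0.933, 0.036, 0.352]
ft_force: [0.2, -0.3, -1.9]
opening: 0.0918
gripper_force: 0.0
tcp [0.557 0.162 0.075] t 27.225 f [ 0.219 -0.299 -1.871] open 0.09181102625974213 
x [-0.744 -0.091 -0.662] y [-0.141  0.99   0.023] z [ 0.653  0.11  -0.749] 
q [-0.472  0.461 -0.067  2.476  2.625  0.549 -1.412]
shift mm [-1.007 -0.287 -0.516]
clock: 27.98
tcp_pos: [0.5564, 0.1627, 0.0754]
tcp_rot: [-0.063, 0.933, 0.036, 0.352]
ft_force: [-1.8, 0.1, 4.9]
opening: 0.0625
gripper_force: 20.0
tcp [0.556 0.163 0.075] t 27.975 f [-1.771  0.055  4.902] open 0.06253933200005762 
x [-0.744 -0.091 -0.662] y [-0.142  0.99   0.023] z [ 0.653  0.112 -0.749] 
q [-0.472  0.46  -0.067  2.476  2.626  0.55  -1.413]
```

```bash
python3 -m handwheel '-5 0 -5 0;-7 1 -22 0;-7 1 -22 0;-7 1 -22 0;-7 1 -22 0;-7 1 -22 0;-3 0 -12 0;0 0 0 0' 1 25; python3 to.py .50 -.12 .20
```

```text
clock: 28.98
tcp_pos: [0.504, 0.1575, 0.1994]
tcp_rot: [-0.062, 0.933, 0.037, 0.352]
ft_force: [-0.4, 0.5, -3.4]
opening: 0.0627
gripper_force: 25.0
tcp [0.504 0.158 0.199] t 28.975 f [-0.355  0.549 -3.372] open 0.06266967743553452 
x [-0.744 -0.09  -0.662] y [-0.142  0.99   0.025] z [ 0.653  0.113 -0.749] 
q [-0.894  0.055  0.312  2.488  1.857  0.266 -0.661]
shift mm [  27.499 -274.021  -34.479]
```

```bash
python3 -m handwheel '2.7 -27 -3.4 0;2.7 -27 -3.4 0;2.7 -27 -3.4 0;2.7 -27 -3.4 0;2.7 -27 -3.4 0'; python3 to.py .50 -.12 .20
```

```text
clock: 29.6
tcp_pos: [0.5045, 0.0432, 0.1998]
tcp_rot: [-0.062, 0.933, 0.037, 0.354]
ft_force: [0.8, 0.3, -2.2]
opening: 0.0622
gripper_force: 25.0
tcp [0.505 0.043 0.2  ] t 29.6 f [ 0.81   0.252 -2.162] open 0.0621981867286143 
x [-0.742 -0.09  -0.664] y [-0.142  0.99   0.025] z [ 0.655  0.112 -0.747] 
q [-0.618  0.002  0.423  2.541  3.013  0.129 -1.5  ]
shift mm [  17.852 -160.877  -21.43 ]
```

```bash
python3 -m handwheel '4 -10 8 0;4 -18 4 0;3 -18 3 0;3 -18 3 0;3 -18 3 0;3 -18 3 0'; python3 to.py .53 -.12 .17
```

```text
clock: 30.35
tcp_pos: [0.5195, -0.0536, 0.1667]
tcp_rot: [-0.062, 0.933, 0.037, 0.354]
ft_force: [0.9, -0.5, -3.5]
opening: 0.0624
gripper_force: 25.0
tcp [ 0.52  -0.054  0.167] t 30.35 f [ 0.862 -0.511 -3.541] open 0.062400518367192515 
x [-0.742 -0.09  -0.664] y [-0.142  0.99   0.025] z [ 0.655  0.113 -0.747] 
q [-0.184  0.159  0.383  2.521  4.05   0.365 -2.245]
shift mm [ -4.022 -67.125  -3.141]
```

```bash
python3 -m handwheel '-2 -13 6 0;-2 -13 6 0;-2 -13 6 0;-1 -13 5 0;0 0 0 0'; python3 to.py .60 -.115 .135
```

```text
clock: 30.98
tcp_pos: [0.5476, -0.1021, 0.1531]
tcp_rot: [-0.062, 0.933, 0.037, 0.354]
ft_force: [-0.3, -0.8, -2.9]
opening: 0.0628
gripper_force: 25.0
tcp [ 0.548 -0.102  0.153] t 30.975 f [-0.332 -0.825 -2.948] open 0.06277523731688976 
x [-0.742 -0.089 -0.665] y [-0.141  0.99   0.025] z [ 0.656  0.112 -0.747] 
q [-0.05   0.263  0.401  2.445  4.225  0.467 -2.317]
shift mm [-25.746 -20.62   46.408]
```

```bash
python3 -m handwheel '-7 -5 12 0;-7 -5 12 0;-7 -5 12 0;-6 -5 11 0;0 0 0 0'; python3 to.py .682 -.102 .105; python3 look.py e sugar_jar tin_low| grep -v cam
```

```text
clock: 31.6
tcp_pos: [0.603, -0.1131, 0.1368]
tcp_rot: [-0.063, 0.932, 0.037, 0.356]
ft_force: [-0.6, 0.3, -3.3]
opening: 0.0623
gripper_force: 25.0
tcp [ 0.603 -0.113  0.137] t 31.6 f [-0.576  0.343 -3.272] open 0.06233843488785905 
x [-0.739 -0.091 -0.667] y [-0.143  0.989  0.024] z [ 0.658  0.113 -0.745] 
q [-0.038  0.374  0.391  2.34   4.223  0.496 -2.343]
shift mm [-38.165  -1.118  76.899]
scene sugar_jar pt 0.94 [233. 259.] [0.3849 0.1737 0.    ]
scene sugar_jar pt 0.74 [280. 281.] [0.3952 0.041  0.    ]
   cut 0.93 1257 med [0.3708 0.1569 0.0846] p2 [0.3504 0.14   0.0052] p98 [0.4068 0.1965 0.1111] rgb [200.  21.  16.]
   cut 0.81 1311 med [0.3813 0.0266 0.0879] p2 [0.3626 0.0064 0.0046] p98 [0.4189 0.0629 0.1112] rgb [225. 137. 168.]
   cut 0.5 203 med [ 0.5641 -0.1288  0.0802] p2 [ 0.5611 -0.1459  0.0636] p98 [ 0.5835 -0.1047  0.1045] rgb [180. 172. 158.]
scene tin_low pt 0.86 [431. 226.] [ 0.7306 -0.1942  0.012 ]
   cut 0.55 522 med [ 0.7112 -0.2063  0.0639] p2 [ 0.6919 -0.2291  0.0129] p98 [ 0.754  -0.1605  0.0707] rgb [142. 140. 124.]
top sugar_jar pt 0.96 [297. 284.] [0.
[... 297 characters left out ...]
] p2 [ 0.5601 -0.1428  0.085 ] p98 [ 0.6183 -0.0865  0.1755] rgb [144. 119.  66.]
   cut 0.74 869 med [0.382  0.1648 0.1092] p2 [0.3533 0.1409 0.0123] p98 [0.4105 0.2002 0.1131] rgb [194.  38.  35.]
{'clock': np.float64(32.1), 'q': array([-0.038,  0.371,  0.392,  2.343,  4.223,  0.496, -2.342]), 'dq': array([ 0.001,  0.   ,  0.   , -0.002,  0.   ,  0.001,  0.   ]), 'effort': array([  0.004, -48.553,   3.9  , -19.896,  -1.547,   3.604,   0.022]), 'tcp_pos': array([ 0.602, -0.113,  0.137]), 'tcp_rot': array([-0.062,  0.932,  0.037,  0.356]), 'ft_force': array([ 0.305,  1.097, -3.401]), 'torque': array([-0.189,  1.216, -0.028]), 'gripper_force': np.float64(24.973), 'opening': np.float64(0.062)}
```

View pics/e_s.png

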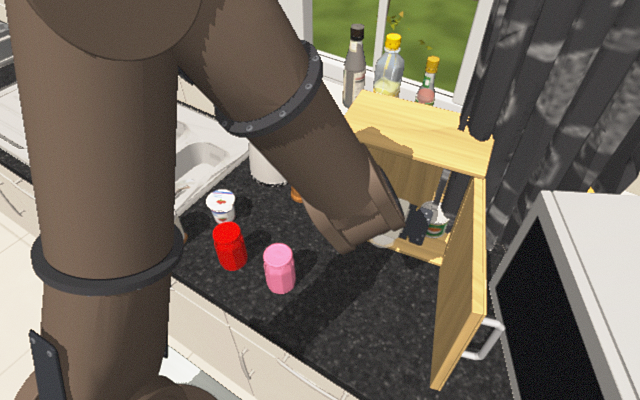

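```bash
python3 - <<'E'
from h import *
np.set_printoptions(precision=3,suppress=True)
a=np.radians(8.8);ex=np.array([np.cos(a),np.sin(a)]);ey=np.array([-ex[1],ex[0]])
for n in("scene","top"):
    s=arm.snapshot(n);f=s["frame"].astype(int)
    m=(f.sum(2)<330)
    P=cloud(s,m);d=P[:,:2]-[.692,-.112];C=np.c_[d@ex,d@ey,P[:,2]]
    for z0 in np.arange(.12,.62,.03):
        Q=C[(C[:,2]>z0)&(C[:,2]<z0+.03)&(abs(C[:,1])<.12)&(C[:,0]<-.02)&(C[:,0]>-.4)]
        if len(Q)>8: print(n,round(z0,2),len(Q),"x98",np.percentile(Q[:,0],98),"xmin",Q[:,0].min(),"y",Q[:,1].min(),Q[:,1].max())
E
```

```text
scene 0.15 14 x98 -0.16805396118461138 xmin -0.17663318021681387 y -0.05186124760128622 -0.035490248968272145
scene 0.18 316 x98 -0.16821710668469897 xmin -0.18967325267307542 y -0.08392472214507339 -0.03477092450688539
scene 0.21 520 x98 -0.12461432333976448 xmin -0.17786700436696126 y -0.08482205307225175 -0.03681746777387916
scene 0.3 187 x98 -0.09126400208946146 xmin -0.09601471308244795 y -0.11932112870879716 0.10461197560090316
scene 0.36 89 x98 -0.36969612415354575 xmin -0.39904450685257065 y -0.016777439710744205 0.011272997860668156
scene 0.39 653 x98 -0.3353403330535025 xmin -0.3999578256263951 y -0.06048798984686525 0.014837539418337082
scene 0.42 974 x98 -0.3084201235754726 xmin -0.3999355250557301 y -0.058920613286166906 0.02521252145391256
scene 0.45 1067 x98 -0.30103707183909684 xmin -0.3999623912750825 y -0.04817338533683071 0.02091079170885346
scene 0.48 738 x98 -0.3117796942726238 xmin -0.3999806716090186 y -0.03524667153327057 0.01856983463987734
scene 0.51 607 x98 -0.33384049738306204 xmin -0.39990259020723745 y -0.008340229081449008 0.01494455758088482
scene 0.54
[... 1422 characters left out ...]
3579988842767671 y -0.05816476236147442 0.08569681019651915
top 0.45 1242 x98 -0.2852290689286369 xmin -0.3657262085310247 y -0.04641865214270917 0.0873232330954151
top 0.48 1235 x98 -0.29856167214903756 xmin -0.3759203104222033 y -0.03407256965322228 0.08113926275471708
top 0.51 1016 x98 -0.3237067185718331 xmin -0.38476521803889013 y -0.011862519783215874 0.09206940720097927
top 0.54 1145 x98 -0.33559113552082415 xmin -0.3905545981004269 y 0.003100732029725467 0.10168801276305449
top 0.57 1305 x98 -0.3468649516544826 xmin -0.38765156013023605 y 0.014632979271298809 0.10836136058530238
top 0.6 1134 x98 -0.35755912547370244 xmin -0.38256391440803805 y 0.027165145829617602 0.11994885799397717
```

```bash
python3 -m handwheel '-7.5 0 15 0;-7.5 0 15 0;-7.5 0 15 0;-7.5 0 15 0;-7.5 0 16 0;0 0 0 0'; python3 to.py .682 -.102 .090
```

```text
clock: 32.95
tcp_pos: [0.681, -0.1003, 0.105]
tcp_rot: [-0.063, 0.932, 0.037, 0.356]
ft_force: [0.0, -0.2, -2.5]
opening: 0.0623
gripper_force: 25.0
tcp [ 0.681 -0.1    0.105] t 32.95 f [ 0.009 -0.166 -2.489] open 0.062327891272407274 
x [-0.739 -0.091 -0.667] y [-0.144  0.989  0.024] z [ 0.658  0.114 -0.744] 
q [-0.077  0.517  0.368  2.203  4.15   0.491 -2.362]
shift mm [ 9.46  -2.223 11.659]
```

```bash
python3 -m handwheel '3.3 0 3.7 0;3.3 0 3.7 0;2 0 2.2 0;0 0 0 0;0 0 0 0'; python3 -m handwheel '1.3 0 1.5 0;0 0 0 0;0 0 0 0'; python3 -m handwheel '1.3 0 1.5 0;0 0 0 0;0 0 0 0'
```

```text
clock: 33.58
tcp_pos: [0.6798, -0.1008, 0.093]
tcp_rot: [-0.062, 0.932, 0.037, 0.356]
ft_force: [0.7, 0.3, -4.1]
opening: 0.0625
gripper_force: 25.0
clock: 33.95
tcp_pos: [0.6799, -0.1007, 0.0909]
tcp_rot: [-0.062, 0.932, 0.037, 0.356]
ft_force: [0.1, 0.0, -4.3]
opening: 0.0623
gripper_force: 25.0
clock: 34.33
tcp_pos: [0.6798, -0.1006, 0.0888]
tcp_rot: [-0.062, 0.932, 0.037, 0.356]
ft_force: [0.4, 0.8, -3.4]
opening: 0.0624
gripper_force: 25.0
```

```bash
python3 -m handwheel '0.7 0 0.7 0;0 0 0 0;0 0 0 0'; python3 -m handwheel '0.7 0 0.7 0;0 0 0 0;0 0 0 0'
```

```text
clock: 34.7
tcp_pos: [0.6798, -0.1006, 0.0878]
tcp_rot: [-0.062, 0.932, 0.037, 0.356]
ft_force: [0.5, -0.1, -3.3]
opening: 0.0621
gripper_force: 25.0
clock: 35.08
tcp_pos: [0.6803, -0.1005, 0.0876]
tcp_rot: [-0.063, 0.932, 0.037, 0.356]
ft_force: [-0.7, 1.3, 3.1]
opening: 0.0621
gripper_force: 25.0
```

```bash
python3 -m handwheel '0 0 0 0;0 0 0 0;0 0 0 0;0 0 0 0;0 0 0 0;0 0 0 0;0 0 -8 0;0 0 -15 0;0 0 -15 0;0 0 -15 0;0 0 -15 0;0 0 -15 0' -1; python3 to.py .52 -.12 .19
```

```text
clock: 36.58
tcp_pos: [0.6242, -0.1104, 0.15]
tcp_rot: [-0.062, 0.932, 0.037, 0.356]
ft_force: [-0.0, 0.0, -0.3]
opening: 0.0916
gripper_force: 0.0
tcp [ 0.624 -0.11   0.15 ] t 36.575 f [-0.008  0.004 -0.34 ] open 0.09163442342927064 
x [-0.739 -0.09  -0.668] y [-0.142  0.99   0.024] z [ 0.659  0.113 -0.744] 
q [-0.036  0.363  0.361  2.288  4.294  0.447 -2.442]
shift mm [ 51.112   6.252 -99.532]
```

```bash
python3 -m handwheel '4 2 -16 0;4 2 -16 0;4 2 -16 0;4 2 -16 0;4 2 -16 0;4 2 -16 0'; python3 to.py; python3 look.py f sugar_jar tin_low door_handle yoghurt_pot pepper_mill| grep -v cam
```

```text
clock: 37.33
tcp_pos: [0.544, -0.1086, 0.1973]
tcp_rot: [-0.062, 0.93, 0.034, 0.359]
ft_force: [0.5, -1.1, -1.2]
opening: 0.0918
gripper_force: 0.0
tcp [ 0.544 -0.109  0.197] t 37.325 f [ 0.469 -1.058 -1.196] open 0.09177566401487698 
x [-0.734 -0.09  -0.673] y [-0.139  0.99   0.02 ] z [ 0.665  0.108 -0.739] 
q [ 0.497  0.166 -0.215  2.368  4.46   0.276 -2.546]
scene sugar_jar pt 0.76 [233. 261.] [0.3792 0.1685 0.    ]
scene sugar_jar pt 0.69 [281. 281.] [0.3978 0.0399 0.    ]
   cut 0.97 1298 med [0.3814 0.0263 0.0875] p2 [0.3626 0.0063 0.0056] p98 [0.418  0.0627 0.1112] rgb [227. 140. 171.]
   cut 0.61 19962 med [ 0.626  -0.1993  0.2888] p2 [ 0.3602 -0.3831  0.0096] p98 [0.7726 0.0223 0.3256] rgb [194. 171. 113.]
   cut 0.59 177 med [ 0.6814 -0.1059  0.121 ] p2 [ 0.6651 -0.1291  0.1184] p98 [ 0.6975 -0.078   0.1242] rgb [223. 195.  90.]
scene tin_low pt 0.56 [431. 226.] [ 0.7318 -0.1937  0.012 ]
   cut 0.78 697 med [ 0.7056 -0.1975  0.0636] p2 [ 0.6918 -0.2279  0.0154] p98 [ 0.7508 -0.1615  0.0697] rgb [158. 161. 143.]
scene door_handle pt 0.85 [494. 339.] [ 0.4095 -0.3981  0.19  ]
[... 991 characters left out ...]
.6482 0.1578 0.    ]
top pepper_mill pt 0.47 [464. 204.] [ 0.6779 -0.3163  0.    ]
   cut 0.72 795 med [0.6381 0.1503 0.1264] p2 [0.6215 0.132  0.0123] p98 [0.6677 0.1772 0.1676] rgb [132.  92.  57.]
{'clock': np.float64(38.325), 'q': array([ 0.492,  0.169, -0.209,  2.367,  4.459,  0.278, -2.546]), 'dq': array([ 0.003, -0.002, -0.002,  0.001, -0.   ,  0.001,  0.001]), 'effort': array([ -0.107, -37.008,  -1.027, -23.626,  -0.907,   2.422,   0.023]), 'tcp_pos': array([ 0.545, -0.109,  0.197]), 'tcp_rot': array([-0.061,  0.931,  0.035,  0.359]), 'ft_force': array([ 0.475, -0.563,  0.264]), 'torque': array([-0.075,  0.82 , -0.007]), 'gripper_force': np.float64(0.0), 'opening': np.float64(0.092)}
```

View pics/f_s.png

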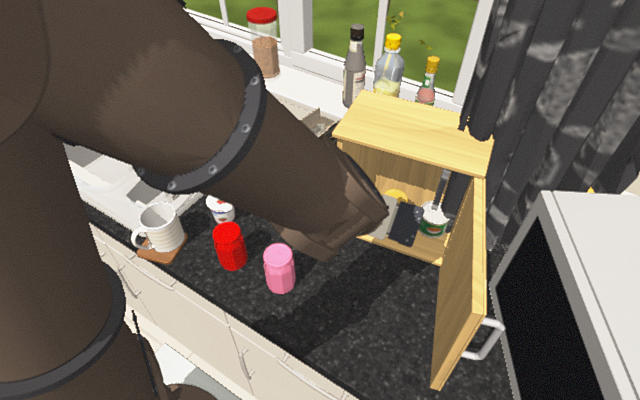

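The gold lid at (397,197) is level at z ≈ 0.121 inside the cupboard. The jar centre is about 20 mm behind the cupboard centre line, so it is wholly inside. The gripper is clear outside, the tin at (432,218) is upright, and the handle at (490,340) shows the door wide open. The yoghurt pot and mill are where they were, so I'm handing in.

```bash
python3 -c "
from workcell import arm
print(arm.hand_in())"
```

```text
the job is handed in; nothing more can be done
None
```

The job is handed in, though no verdict came back: the door stands open at about 99°, and the gold-lidded sugar jar stands upright and wholly inside the cupboard, with the tin, mill and yoghurt pot still standing. To tilt the tool I drove the arm to its joint limits, and joint 6 read 2.002 rad against its stated 2 rad limit, which could count as passing a joint's range.

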